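Charge the mill hopper and hold its off-centre cover over it

TASK

Tip the hinged tray by its handle so that all four ceramic grinding cylinders drop into the mill hopper, and let the tray back down flat. Then take the hopper's cover by its rib at the balance point, lift it level and hold it level and still about 8 cm above the rim, centred over the hopper and lined up lengthwise with it (either way round), ready for me to wipe the seat. Finish while holding it there: do not put it down, do not let it touch the feeder or tilt much on the way, and leave the beaker, match box and dropper bottle alone.

Things in the scene. Friction and masses are not known exactly. Their poses are not given: they have to be found in the camera images.
- hopper_mouth (a point): Mouth centre, level with the rim, 86 mm above the worktop. Grey bolted-down feeder: hopper 150 mm long along this x, 100 mm wide along y, end walls 10 mm, side walls 8 mm thick, mouth 130 x 84 mm, 76 mm deep inside; the tipping tray is hinged on its +y side. z up. Feeder heading varies.
- tray_hinge (a point): Middle of the tray's hinge line, 56 mm from the mouth centre along the feeder's +y, 74 mm above the worktop. Hinge along x; y points to the handle and turns with the tray. Steel tray 116 mm wide; floor 24 mm above the hinge, from y = -4 to 90 mm, walls 25 mm high on the sides and handle end, open toward the hopper.
- tray_handle (a point): Middle of the tray's handle: round bar 10 mm thick along x, 80 mm free length, 126 mm from the hinge line along y and 30 mm above it with the tray flat (104 mm above worktop), 30 mm free between bar and tray wall. The bar turns in a pinch from above, so the gripper can stay upright while the tray swings.
- tray (a joint): Angle of the tray about its hinge, rad: 0 lying flat on its posts, grows as the handle end is lifted, stop at 1.2. Light hinge: the tray (0.25 kg) falls back when let go.
- cover: Loose hopper cover, flat on the worktop at any heading. Origin: centre of underside; x lengthwise, z up. Aluminium plate 150 x 100 x 6 mm; along its middle an upright rib 12 mm thick, 140 mm long, top 44 mm above the underside. A heavy dark block (x 30 to 72 mm, 90 mm wide, top at 20 mm) lies across the +x end. About 0.6 kg.
- cover_balance (a point): Top of the cover's rib right above the balance point: 26 mm from the plate's centre toward the heavy block, 44 mm above the underside. Axes as the cover. (A fixed gas rail and shelf hang over the back of the worktop, from about 0.66 m ahead of the robot and 0.43 m up: swing sideways with the arm drawn in.)
- media_1_center (a point): Centre of one of four equal white ceramic grinding cylinders, 26 mm diameter, 26 mm high, 30 g, standing in the tray at the start.
- media_2_center (a point): Centre of one of four equal white ceramic grinding cylinders, 26 mm diameter, 26 mm high, 30 g, standing in the tray at the start.
- media_3_center (a point): Centre of one of four equal white ceramic grinding cylinders, 26 mm diameter, 26 mm high, 30 g, standing in the tray at the start.
- media_4_center (a point): Centre of one of four equal white ceramic grinding cylinders, 26 mm diameter, 26 mm high, 30 g, standing in the tray at the start.
- beaker: Bystander: small glass beaker, 51 mm diameter, 68 mm high; origin at the centre of its foot.
- matches: Bystander: match box 35 x 52 x 14 mm lying flat; origin at the centre of its underside.
- bottle: Bystander: brown dropper bottle, 35 mm diameter, 102 mm high; origin at the centre of its foot.

How it is judged:
By the outcome, as a careful person would: the job done as asked, in the order asked, and still so for the second after the job is handed in, while the arm keeps its last pose, push and grip.
It also fails if it takes over 54 s, if anything falls off the work surface, if the arm or the gripper's body presses on something with over 40 N, if the wrist force passes 120 N, or if a joint passes its speed limit or range.

ROBOT

A 6-joint arm with a two-finger parallel gripper is mounted at the origin on a cart in front of the work surface, level with it; the furniture and walls round the work are solid. World frame = base frame: x ahead of the robot, y to its left, z up, the work surface at z = 0. Lengths are in m, angles in degrees, forces in N, time in s.
With the tool pointing down it reaches from about 0.35 to 0.875 m from the base axis. Payload 4.2 kg.
Tool frame: the origin (TCP) lies on the centre line of the jaws, within the pads' length; the fingertips stand tips_ahead ahead of it and the grasp point (between the pads) lies 5 mm behind it (tips_ahead is the distance from the TCP to the fingertips, in m); z points along the fingers, y is the line along which they close (so a half turn about z gives the same grasp; the last joint's range is limited). The gripper opens to 85 mm and grips with 20 to 120 N. Pads are 22 mm wide; open, the fingers measure 114 mm over their backs; the gripper's body (76 mm by 85 mm) begins 54 mm behind the grasp point. The pads swing forward as they close: fully open they stand 13 mm farther back than shut.
Start: joints at [-52.735, 22.042, 0.453, 0, -68.411, -14.817], TCP at [0.239, -0.578, 0.245] pointing down, gripper open.
Joint ranges: [-179.83, 179.83], [-69.29, 118.12], [-61.27, 80.66], [-181.25, 117.63], [-171.15, -9.14], [-177.46, 177.46]. Speed limits (degrees/s): [159.86, 159.86, 180, 180, 180, 180].

INTERFACE

Orientations are given as [roll, pitch, yaw] about the fixed x, y, z axes, in that order (R = Rz(yaw) Ry(pitch) Rx(roll)).
In Python, from plant import get_obs, camera, calibration, finish_job, tips_ahead gives the robot as it stands.
- The arm moves only by the tool shift_gripper, called after "Call:" by a JSON object that holds its "fn" and its "kwargs", one argument or row to a line. Schema: {"type":"object","properties":{"offsets":{"type":"array","items":{"type":"number"},"minItems":5,"maxItems":100},"squeeze":{"type":"number"},"only":{"type":"string"},"quiet":{"type":"boolean"},"lines":{"type":"string"}},"required":["offsets"],"additionalProperties":false}. offsets is one flat list of numbers that holds 1 to 20 rows one after another, with no inner brackets; each row has 5 numbers: the finger opening in m, then dx, dy, dz in shares of 80 cm (1.0 is 80 cm), then a turn about the tool's z in shares of pi rad (1.0 is pi rad); each row is the pose to reach, as a shift and turn from the pose commanded when the call began, along the tool's axes at that moment; what a row does not reach only later rows make up. A row lasts 1/12 s, in which the tool goes at most 0.0417 m and 7.16 degrees, less where a joint would pass 70% of its speed; a pose out of reach is approached as far as the arm can. The fingers move at their own pace and stop on an object; squeeze is the grip in N (left out, the last holds). Time passes only in rows, so rows that do not move let the fingers close. The tool returns the time, the measured TCP pose, the force, the opening and the grip force at its end. only (a regular expression) keeps the lines of the reply that match it, lines (a string "A,B") keeps lines A to B, and quiet returns only ok. No shift or turn number may pass 1 either way. Input that does not fit is refused with a message, and nothing moves.
- get_obs(): the state, without advancing time (a new reading comes with each control period).
- camera(name): name is "side" or "top"; returns the picture (480x640x3 uint8, red, green, blue); there is no depth.
- calibration(name): a dict with "K" (3x3 intrinsics, pixels), "origin" and "rotation" of the camera in the world. Camera axes: x right, y down, z forward; pixel columns grow to the right and rows downward; lengths in m; the calibration is good to about 2 mm. A picture is of the moment at which its call begins. calibration takes no time and is no camera call.
- finish_job(): hands the job in; it is judged then, once.
The state is a dict: "clock": time; "joint_positions": joint angles; "dq": joint speeds; "joint_efforts": joint torques, N m; "position": TCP position; "ee_rot": TCP orientation; "force": force on the tool from outside, world axes, zero at the start; "wrist_torque": the same for the moment, N m; "opening": finger opening in m; "finger_force": force on a finger pad.
Only numpy, scipy, OpenCV 4.12 (cv2) and the standard library are available. Lean on these libraries where they do the work, as an engineer would, in place of code of your own. Each camera call takes 0.05 s, during which the arm holds its last target. There are 200 camera calls.

## Working session

There is one attempt and no reset: what is moved stays moved. The work goes in short steps, Python scripts to look and compute and a tool call to move; the robot and the scene stay as the last step left them, time stands still between calls to the robot, and variables do not carry over. Pictures are saved under pics/ and viewed, at most 14 in all, crops included, and the job is handed in when it is done.

```bash
ls; mkdir -p pics; python3 - <<'E'
from plant import *
import cv2
for n in("side","top"):
    cv2.imwrite(f"pics/{n}0.png",camera(n)[:,:,::-1]); print(n,calibration(n))
o=get_obs();print(o,tips_ahead)
E
```

```text
pics
side {'K': array([[617.28241143,   0.        , 324.4088873 ],
       [  0.        , 617.28241143, 232.90320793],
       [  0.        ,   0.        ,   1.        ]]), 'origin': array([0.54770188, 1.09776525, 0.7452283 ]), 'rotation': array([-120.61581591,   -1.36974463,  178.62066304])}
top {'K': array([[504.51256325,   0.        , 317.63127735],
       [  0.        , 504.51256325, 248.16085823],
       [  0.        ,   0.        ,   1.        ]]), 'origin': array([ 0.35536764, -0.01907868,  1.25901236]), 'rotation': array([-172.45863631,   -0.77982062,  -89.65201642])}
{'clock': 0.1, 'joint_positions': array([-5.27355211e+01,  2.20876649e+01,  3.88044574e-01, -2.57781652e-02,
       -6.84117334e+01, -1.48165389e+01]), 'dq': array([-0.01860714, -0.14139943,  0.29715696,  0.1448199 ,  0.15496282,
        0.01162119]), 'joint_efforts': array([-3.33402859e-04, -3.93318701e+01,  1.88929439e+01,  4.19786900e+00,
       -2.59979177e-03,  5.25939569e-06]), 'position': array([ 0.23848403, -0.57717819,  0.24431894]), 'ee_rot': array([ 1.79886222e+02, -5.32140396e-03, -1.57561563e+02]), 'force': array([-0.50257692, -0.00351966, -0.43930911]), 'wrist_torque': array([0.00046388, 0.00113328, 0.01425774]), 'finger_force': 0.0, 'opening': 0.08558604544136368} 0.014
```

View pics/top0.png

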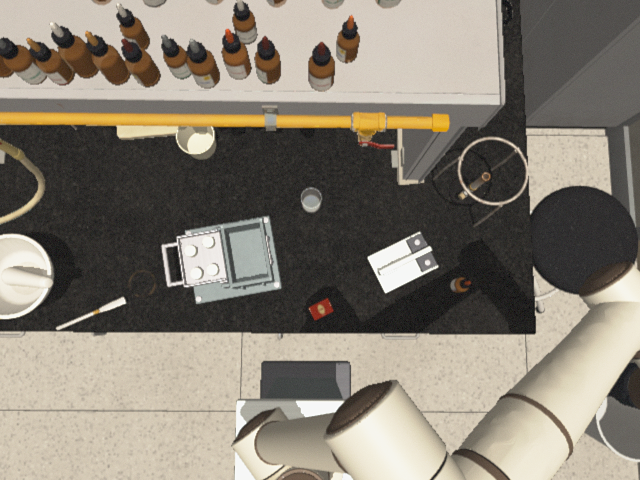

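View pics/side0.png

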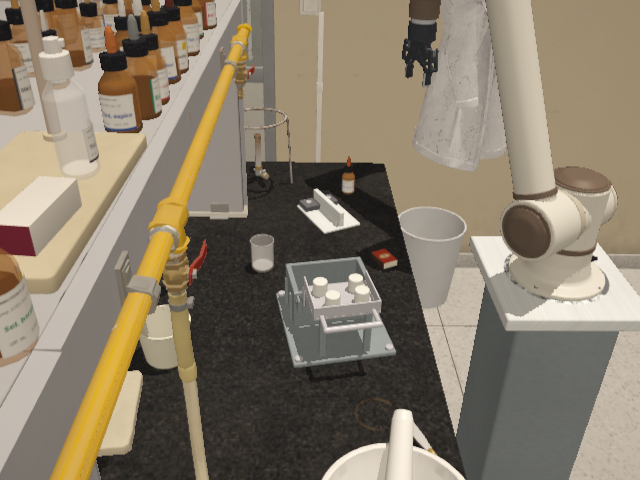

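The top view shows the tray handle near (171,265), hopper mouth near (249,251), cover near (403,263) with its dark block at the right (425,250), beaker (311,200), matches (320,309) and bottle (461,285). In the side view the handle bar runs from about (322,330) to (380,322).

```bash
python3 - <<'E'
import cv2,numpy as np
a=cv2.imread("pics/top0.png")
f=cv2.resize(a[205:310,155:290],None,fx=4,fy=4,interpolation=cv2.INTER_CUBIC)
c=cv2.resize(a[225:300,360:445],None,fx=4,fy=4,interpolation=cv2.INTER_CUBIC)
o=np.zeros((420,780+100,3),np.uint8);o[:420,:540]=f;o[:300,540:880]=c
cv2.imwrite("pics/crop.png",o[:,:800]);
cv2.imwrite("pics/crop2.png",cv2.resize(cv2.imread("pics/side0.png")[180:370,265:405],None,fx=3,fy=3,interpolation=cv2.INTER_CUBIC))
E
```

```text
(no output)
```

View pics/crop.png

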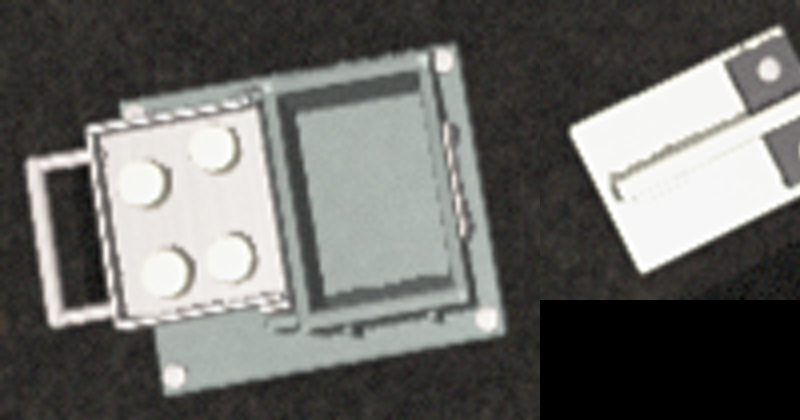

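View pics/crop2.png

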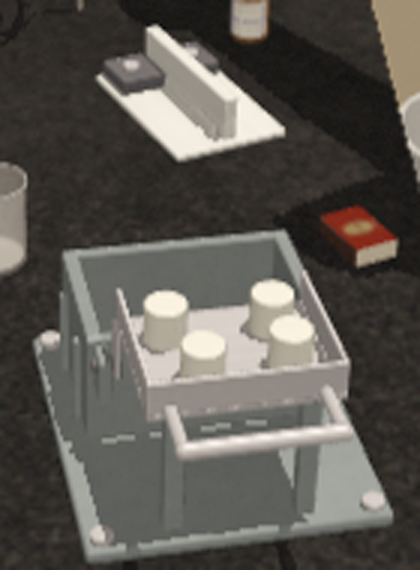

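Crops: the handle bar runs from (37,160) to (58,322) in the top crop, i.e. (164.2,245)–(169.5,285.5) in the full image. The base bolts are at crop (134,110), (443,60), (487,319) and (174,375). The plain-end cover corners are at full-image (367.2,257) and (385,293), with the block end at the upper right.

```bash
cat > h.py <<'E'
import numpy as np,cv2
from scipy.spatial.transform import Rotation as R
from plant import *
def ray(n,uv,z):
    c=calibration(n);r=R.from_euler('xyz',c['rotation'],degrees=True).as_matrix()
    d=r@np.linalg.inv(c['K'])@[uv[0],uv[1],1];o=c['origin'];return o+d*(z-o[2])/d[2]
def proj(n,p):
    c=calibration(n);r=R.from_euler('xyz',c['rotation'],degrees=True).as_matrix()
    q=c['K']@(r.T@(np.array(p)-c['origin']));return (q[:2]/q[2]).round(1)
def toworld_to_tool(d):  # world shift -> tool axes now
    return R.from_euler('xyz',get_obs()['ee_rot'],degrees=True).as_matrix().T@d
E
python3 - <<'E'
from h import *
T=lambda x,y:(155+x/4-.4,205+y/4-.4)
S=lambda x,y:(265+x/3-.3,180+y/3-.3)
np.set_printoptions(precision=4,suppress=True)
h=[ray("top",T(*p),.104) for p in((37,160),(60,322))]
hs=[ray("side",S(*p),.104) for p in((183,449),(340,433))]
print("handle top",h,sum(h)/2,"len",np.linalg.norm(h[0]-h[1]));print("side",hs,sum(hs)/2)
b=np.array([ray("top",T(*p),.010) for p in((134,110),(443,60),(487,319),(174,375))]);print("bolts",b,b.mean(0))
bs=np.array([ray("side",S(*p),.010) for p in((50,340),(373,500),(102,536))]);print("bolts side",bs)
e=h[1]-h[0] ; print("x-axis dir deg",np.degrees(np.arctan2(-e[1],-e[0])),[np.degrees(np.arctan2(*(v[:2][::-1]))) for v in(b[0]-b[3],b[1]-b[2],b[0]-b[1],b[3]-b[2])])
for p in((272,85),(428,60),(470,303),(305,325)): print("rim outer",ray("top",T(*p),.086))
for p in((62,253),(285,232)): print("rim side",ray("side",S(*p),.086))
# cover
for nm,bx in(("top",(222,302,355,445)),("side",(180,240,290,365))):
    a=cv2.imread(f"pics/{nm}0.png");y0,y1,x0,x1=bx
    g=cv2.cvtColor(a[y0:y1,x0:x1],cv2.COLOR_BGR2GRAY);m=(g>(62 if nm=="top" else 130)).astype(np.uint8)
    m=cv2.morphologyEx(m,cv2.MORPH_OPEN,np.ones((3,3)))
    k=max(cv2.findContours(m,0,2)[0],key=cv2.contourArea)
    if nm=="top":
        r=cv2.minAreaRect(k);q=cv2.boxPoints(r)+[x0,y0];w=np.array([ray("top",p,.006) for p in q]);print(r,q,"\n",w,w.mean(0),np.linalg.norm(w-np.roll(w,1,0),axis=1))
g=lambda x,y:(360+(x-540)/4-.4,225+y/4-.4)
print("plain corners",ray("top",g(569,128),.006),ray("top",g(640,272),.006),"far",ray("top",g(780,27),.006))
for p in((150,28),(158,25),(228,103),(240,98)): print("rib side top",ray("side",S(*p),.044))
for p in((180,158),(284,130),(98,78)):print("plate side",ray("side",S(*p),.006))
E
```

```text
handle top [array([0.5139, 0.3202, 0.104 ]), array([0.4208, 0.3029, 0.104 ])] [0.4673 0.3116 0.104 ] len 0.09462680803710166
side [array([0.5116, 0.3202, 0.104 ]), array([0.4254, 0.3062, 0.104 ])] [0.4685 0.3132 0.104 ]
bolts [[0.5588 0.2889 0.01  ]
 [0.5922 0.0967 0.01  ]
 [0.4298 0.0664 0.01  ]
 [0.3941 0.2579 0.01  ]] [0.4937 0.1775 0.01  ]
bolts side [[0.5922 0.0936 0.01  ]
 [0.3939 0.2529 0.01  ]
 [0.5553 0.2847 0.01  ]]
x-axis dir deg 10.548877739829154 [np.float64(10.671216566265185), np.float64(10.584988846582542), np.float64(99.8644459907588), np.float64(100.55869723811568)]
rim outer [0.562  0.1899 0.086 ]
rim outer [0.5777 0.0985 0.086 ]
rim outer [0.4345 0.0712 0.086 ]
rim outer [0.4211 0.1665 0.086 ]
rim side [0.5833 0.1032 0.086 ]
rim side [0.4377 0.0765 0.086 ]
((48.300010681152344, 39.099998474121094), (42.48529052734375, 63.05711364746094), 63.43495178222656) [[365.6 256.2]
 [422.  228. ]
 [441.  266. ]
 [384.6 294.2]] 
 [[ 0.502  -0.1553  0.006 ]
 [ 0.5748 -0.2985  0.006 ]
 [ 0.4788 -0.3441  0.006 ]
 [ 0.4075 -0.2019  0.006 ]] [ 0.4908 -0.25    0.006 ] [0.1054 0.1606 0.1063 0.1591]
plain corners [ 0.501  -0.1585  0.006 ] [ 0.4115 -0.202   0.006 ] far [ 0.5662 -0.2922  0.006 ]
rib side top [ 0.5218 -0.3046  0.044 ]
rib side top [ 0.5149 -0.3104  0.044 ]
rib side top [ 0.4619 -0.1747  0.044 ]
rib side top [ 0.452 -0.183  0.044]
plate side [ 0.4992 -0.1535  0.006 ]
plate side [ 0.414  -0.1993  0.006 ]
plate side [ 0.5653 -0.2853  0.006 ]
```

The rows are not in the units I measure in: shifts go in shares of 80 cm and turns go in shares of pi rad. I convert before sending: 0.373 m / 0.8 = 0.4663, -0.35 m / 0.8 = -0.4375, 12 degrees / 180 = 0.0667.

Call:
{"fn": "shift_gripper", "kwargs": {
  "offsets": [0.03, -0.4375, 0.4663, 0, 0.0667, 0.03, -0.4375, 0.4663, 0, 0.0667, 0.03, -0.4375, 0.4663, 0, 0.0667, 0.03, -0.4375, 0.4663, 0, 0.0667, 0.03, -0.4375, 0.4663, 0, 0.0667, 0.03, -0.4375, 0.4663, 0, 0.0667, 0.03, -0.4375, 0.4663, 0, 0.0667, 0.03, -0.4375, 0.4663, 0, 0.0667, 0.03, -0.4375, 0.4663, 0, 0.0667, 0.03, -0.4375, 0.4663, 0, 0.0667, 0.03, -0.4375, 0.4663, 0, 0.0667, 0.03, -0.4375, 0.4663, 0, 0.0667, 0.03, -0.4375, 0.4663, 0, 0.0667, 0.03, -0.4375, 0.4663, 0, 0.0667, 0.03, -0.4375, 0.4663, 0, 0.0667, 0.03, -0.4375, 0.4663, 0, 0.0667],
  "squeeze": 30
}}

```text
clock: 1.43
position: [0.4192, -0.0997, 0.245]
ee_rot: [180.0, -0.1, -169.6]
force: [-0.3, -0.6, -0.9]
opening: 0.03
finger_force: 0.0
```

```bash
python3 -c "
from h import *
o=get_obs();print(o['ee_rot'],o['joint_positions'],toworld_to_tool(np.array([.468,.3125,.2])-o['position']))"
```

```text
[ 1.79993559e+02 -5.56058297e-02 -1.69583018e+02] [ 8.38485023e+00  2.74058404e+00 -2.49677730e+01 -5.04116596e-03
 -6.23474423e+01 -8.79655297e+01] [-0.12259301  0.39659189  0.04494237]
```

Scaled: 0.3965 m / 0.8 = 0.4956, -0.1225 m / 0.8 = -0.1531.

Call:
{"fn": "shift_gripper", "kwargs": {
  "offsets": [0.03, -0.1531, 0.4956, 0, 0, 0.03, -0.1531, 0.4956, 0, 0, 0.03, -0.1531, 0.4956, 0, 0, 0.03, -0.1531, 0.4956, 0, 0, 0.03, -0.1531, 0.4956, 0, 0, 0.03, -0.1531, 0.4956, 0, 0, 0.03, -0.1531, 0.4956, 0, 0, 0.03, -0.1531, 0.4956, 0, 0, 0.03, -0.1531, 0.4956, 0, 0, 0.03, -0.1531, 0.4956, 0, 0, 0.03, -0.1531, 0.4956, 0.075, 0, 0.03, -0.1531, 0.4956, 0.075, 0, 0.03, -0.1531, 0.4956, 0.075, 0, 0.03, -0.1531, 0.4956, 0.075, 0, 0.03, -0.1531, 0.4956, 0.075, 0]
}}

```text
clock: 2.68
position: [0.4697, 0.3124, 0.1869]
ee_rot: [180.0, 0.1, -169.6]
force: [-0.0, 0.2, 0.4]
opening: 0.03
finger_force: 0.0
```

```bash
python3 -c "
from h import *
o=get_obs();print(o['joint_positions'],toworld_to_tool(np.array([.468,.3125,.099])-o['position']))
t=camera('top');s=camera('side')
cv2.imwrite('pics/t1.png',np.hstack([cv2.resize(t[195:315,125:285],None,fx=2.5,fy=2.5),cv2.resize(s[190:370,240:420],(400,300))])[:,:,::-1])"
```

```text
[ 5.01104601e+01  1.89098846e+01 -1.32625761e+01  6.51961458e-02
 -5.76904961e+01 -1.29773744e+02] [0.00185443 0.00038086 0.08786731]
```

View pics/t1.png

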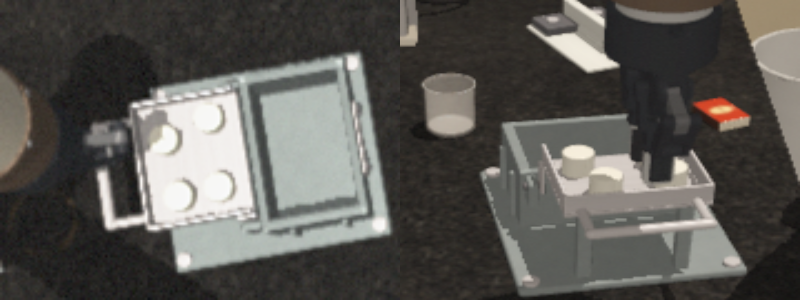

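The fingers are above the tray's handle side: about (167,249) full-image in the top view, and tips at about crop (660,175) in the side view. I'll check that against the projection.

```bash
python3 -c "
from h import *
for z in(.104,.173,.187,.2):
  a=proj('top',[.4697,.3124,z]);b=proj('side',[.4697,.3124,z]);print(z,a,(a-[125,195])*2.5,b,(b-[240,190])*[2.222,1.667]+[400,0])"
```

```text
0.104 [166.4 263.7] [103.5  171.75] [351.3 326.4] [647.3086 227.3788]
0.173 [157.3 260.5] [ 80.75 163.75] [353.3 291.9] [651.7526 169.8673]
0.187 [155.3 259.8] [ 75.75 162.  ] [353.7 284.7] [652.6414 157.8649]
0.2 [153.4 259.1] [ 71.   160.25] [354.1 277.8] [653.5302 146.3626]
```

Scaled: 0.087 m / 0.8 = 0.1088, 0.07 m / 0.8 = 0.0875.

Call:
{"fn": "shift_gripper", "kwargs": {
  "offsets": [0.03, 0.0025, 0, 0.0375, 0, 0.03, 0.0025, 0, 0.0625, 0, 0.03, 0.0025, 0, 0.0875, 0, 0.03, 0.0025, 0, 0.1088, 0, 0.03, 0.0025, 0, 0.1088, 0, 0.03, 0.0025, 0, 0.1088, 0]
}}

```text
clock: 3.28
position: [0.4669, 0.3126, 0.0992]
ee_rot: [180.0, 0.1, -169.6]
force: [-0.1, -0.3, -0.5]
opening: 0.0302
finger_force: 0.0
```

```bash
python3 -c "
from h import *
s=camera('side')
cv2.imwrite('pics/s2.png',cv2.resize(s[220:370,260:420],None,fx=4,fy=4)[:,:,::-1])"
```

```text
(no output)
```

View pics/s2.png

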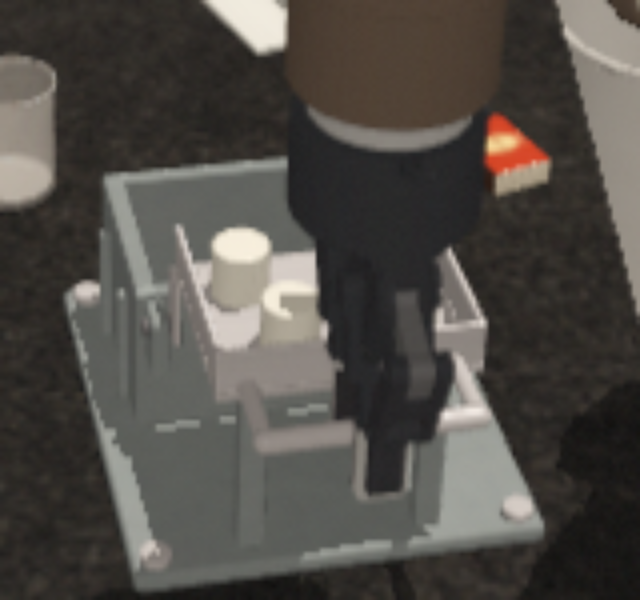

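The near finger is in front of the bar (crop about (385,460)) with the bar passing behind it at (350,435)–(440,420). The pinch straddles the bar, so I close now.

Call:
{"fn": "shift_gripper", "kwargs": {
  "offsets": [0.0, 0, 0, 0, 0, 0.0, 0, 0, 0, 0, 0.0, 0, 0, 0, 0, 0.0, 0, 0, 0, 0, 0, 0, 0, 0, 0, 0, 0, 0, 0, 0],
  "squeeze": 30
}}

```text
clock: 3.83
position: [0.4672, 0.3128, 0.1001]
ee_rot: [180.0, 0.1, -169.5]
force: [-0.1, -3.1, 6.9]
opening: 0.0085
finger_force: 29.5
```

```bash
python3 -c "
import numpy as np
for t in np.arange(0.1,1.21,.1): print(round(t,1),'y',round(126*np.cos(t)-30*np.sin(t)-126,1),'z',-round(126*np.sin(t)+30*np.cos(t)-30,1))
from h import *;print(get_obs()['position'])"
```

```text
0.1 y -3.6 z -12.4
0.2 y -8.5 z -24.4
0.3 y -14.5 z -35.9
0.4 y -21.6 z -46.7
0.5 y -29.8 z -56.7
0.6 y -38.9 z -65.9
0.7 y -49.0 z -74.1
0.8 y -59.7 z -81.3
0.9 y -71.2 z -87.3
1.0 y -83.2 z -92.2
1.1 y -95.6 z -95.9
1.2 y -108.3 z -98.3
[0.46718287 0.31284484 0.1001454 ]
```

Scaled: -0.0467 m / 0.8 = -0.0584, -0.0085 m / 0.8 = -0.0106.

Call:
{"fn": "shift_gripper", "kwargs": {
  "offsets": [0, 0, -0.0019, -0.0075, 0, 0, 0, -0.0045, -0.0155, 0, 0, 0, -0.0075, -0.0231, 0, 0, 0, -0.0106, -0.0305, 0, 0, 0, -0.0144, -0.0375, 0, 0, 0, -0.0181, -0.0449, 0, 0, 0, -0.0225, -0.0519, 0, 0, 0, -0.027, -0.0584, 0, 0, 0, -0.027, -0.0584, 0],
  "squeeze": 40
}}

```text
clock: 4.58
position: [0.471, 0.2924, 0.1472]
ee_rot: [179.8, 0.2, -169.6]
force: [0.5, 5.5, 1.4]
opening: 0.0086
finger_force: 39.2
```

```bash
python3 -c "
from h import *
t=camera('top');s=camera('side')
cv2.imwrite('pics/t3.png',np.hstack([cv2.resize(t[195:315,125:285],None,fx=2.5,fy=2.5),cv2.resize(s[190:370,240:420],(400,300))])[:,:,::-1])"
```

```text
(no output)
```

View pics/t3.png

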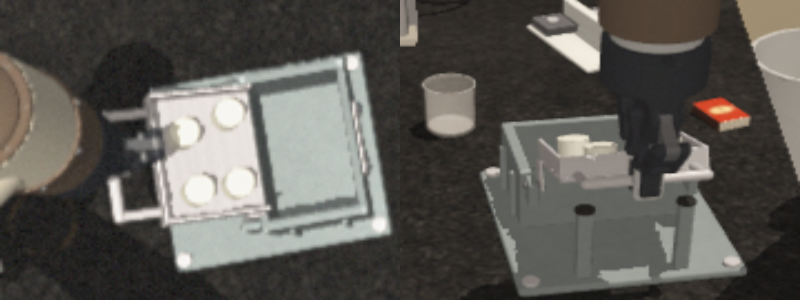

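The tray is off its posts and lifted to about 0.4 rad with the bar firmly in the pinch. The cylinders still stand in the tray at crop (182,132), (228,112), (200,190) and (240,182). Tipping on.

Scaled: -0.074 m / 0.8 = -0.0925, -0.0678 m / 0.8 = -0.0848.

Call:
{"fn": "shift_gripper", "kwargs": {
  "offsets": [0, 0, -0.005, -0.0063, 0, 0, 0, -0.0103, -0.0125, 0, 0, 0, -0.0159, -0.0184, 0, 0, 0, -0.0216, -0.024, 0, 0, 0, -0.0279, -0.0293, 0, 0, 0, -0.0343, -0.0343, 0, 0, 0, -0.0409, -0.0389, 0, 0, 0, -0.0476, -0.0433, 0, 0, 0, -0.0548, -0.0471, 0, 0, 0, -0.062, -0.0508, 0, 0, 0, -0.0695, -0.0539, 0, 0, 0, -0.077, -0.0569, 0, 0, 0, -0.0848, -0.0593, 0, 0, 0, -0.0925, -0.0615, 0, 0, 0, -0.0925, -0.0615, 0, 0, 0, -0.0925, -0.0615, 0, 0, 0, -0.0925, -0.0615, 0, 0, 0, -0.0925, -0.0615, 0, 0, 0, -0.0925, -0.0615, 0]
}}

```text
clock: 6.27
position: [0.4848, 0.2198, 0.1972]
ee_rot: [179.9, 0.3, -169.5]
force: [-0.8, 4.1, 9.9]
opening: 0.0085
finger_force: 41.7
```

```bash
python3 -c "
from h import *
t=camera('top');s=camera('side')
cv2.imwrite('pics/t4.png',np.hstack([cv2.resize(t[195:315,125:285],None,fx=2.5,fy=2.5),cv2.resize(s[190:370,240:420],(400,300))])[:,:,::-1])"
```

```text
(no output)
```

View pics/t4.png

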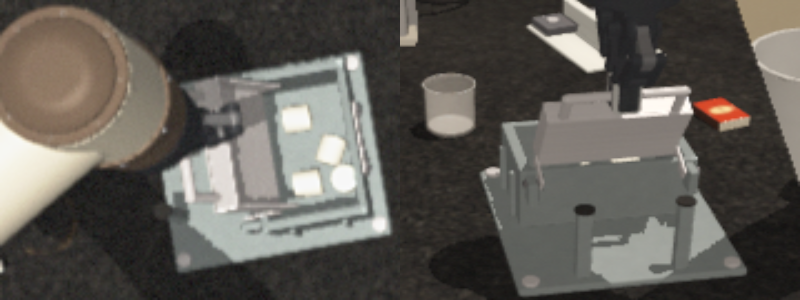

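All four cylinders lie in the hopper, at crop (296,118), (331,150), (306,183) and (343,180). Lowering the tray back along the arc, then releasing it.

Scaled: 0.096 m / 0.8 = 0.12, 0.0956 m / 0.8 = 0.1195.

Call:
{"fn": "shift_gripper", "kwargs": {
  "offsets": [0, 0, 0.0078, 0.0023, 0, 0, 0, 0.0155, 0.0046, 0, 0, 0, 0.0305, 0.0108, 0, 0, 0, 0.0449, 0.0183, 0, 0, 0, 0.0583, 0.0273, 0, 0, 0, 0.0709, 0.0375, 0, 0, 0, 0.0823, 0.049, 0, 0, 0, 0.0925, 0.0615, 0, 0, 0, 0.1014, 0.075, 0, 0, 0, 0.1089, 0.0894, 0, 0, 0, 0.1121, 0.0969, 0, 0, 0, 0.115, 0.1044, 0, 0, 0, 0.1175, 0.1125, 0, 0, 0, 0.1195, 0.12, 0, 0, 0, 0.1195, 0.12, 0, 0, 0, 0.1195, 0.12, 0, 0.03, 0, 0.1195, 0.12, 0, 0.03, 0, 0.1195, 0.12, 0, 0.03, 0, 0.1195, 0.12, 0, 0.03, 0, 0.1195, 0.12, 0]
}}

```text
clock: 8.03
position: [0.4652, 0.3117, 0.0971]
ee_rot: [-179.9, -0.2, -169.6]
force: [0.1, -0.3, -0.6]
opening: 0.0301
finger_force: 0.0
```

Call:
{"fn": "shift_gripper", "kwargs": {
  "offsets": [0.03, 0, 0, -0.025, 0, 0.03, 0, 0, -0.05, 0, 0.03, 0, 0, -0.0875, 0, 0.04, 0, 0, -0.125, 0, 0.04, 0, 0, -0.125, 0, 0.04, 0, 0, -0.125, 0]
}}

```text
clock: 8.53
position: [0.4664, 0.313, 0.1998]
ee_rot: [179.9, 0.1, -169.6]
force: [-0.8, 0.1, -0.3]
opening: 0.0398
finger_force: 0.0
```

```bash
python3 -c "
from h import *
np.set_printoptions(precision=4,suppress=True)
o=get_obs();print(o['joint_positions'],o['ee_rot'],toworld_to_tool(np.array([.5,-.269,.2])-o['position']))
t=camera('top');s=camera('side')
cv2.imwrite('pics/t5.png',np.hstack([cv2.resize(t[195:315,125:285],None,fx=2.5,fy=2.5),cv2.resize(s[190:370,240:420],(400,300))])[:,:,::-1])"
```

```text
[  50.3791   17.9759  -12.5635   -0.0251  -59.273  -129.926 ] [ 179.8631    0.13   -169.5598] [ 0.0724 -0.5784 -0.0017]
```

View pics/t5.png

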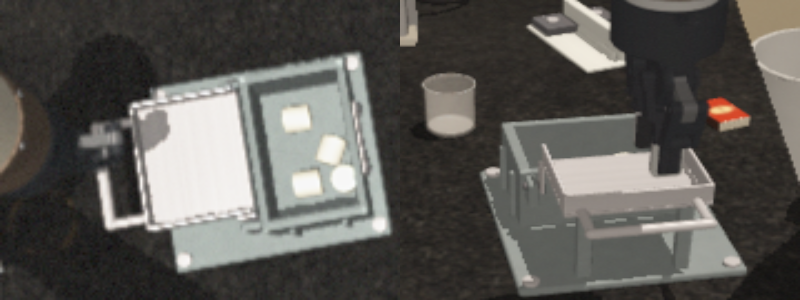

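The tray is back flat and empty, and the four cylinders are in the hopper. Moving above the cover's balance point.

Scaled: -0.5784 m / 0.8 = -0.723, 0.0724 m / 0.8 = 0.0905, 74.4 degrees / 180 = 0.4133.

Call:
{"fn": "shift_gripper", "kwargs": {
  "offsets": [0.04, 0.0905, -0.723, 0, 0.4133, 0.04, 0.0905, -0.723, 0, 0.4133, 0.04, 0.0905, -0.723, 0, 0.4133, 0.04, 0.0905, -0.723, 0, 0.4133, 0.04, 0.0905, -0.723, 0, 0.4133, 0.04, 0.0905, -0.723, 0, 0.4133, 0.04, 0.0905, -0.723, 0, 0.4133, 0.04, 0.0905, -0.723, 0, 0.4133, 0.04, 0.0905, -0.723, 0, 0.4133, 0.04, 0.0905, -0.723, 0, 0.4133, 0.04, 0.0905, -0.723, 0, 0.4133, 0.04, 0.0905, -0.723, 0, 0.4133, 0.04, 0.0905, -0.723, 0, 0.4133, 0.04, 0.0905, -0.723, 0, 0.4133, 0.04, 0.0905, -0.723, 0, 0.4133, 0.04, 0.0905, -0.723, 0, 0.4133, 0.04, 0.0905, -0.723, 0, 0.4133, 0.04, 0.0905, -0.723, 0, 0.4133]
}}

```text
clock: 10.13
position: [0.4995, -0.2684, 0.1972]
ee_rot: [-179.9, -0.1, 116.1]
force: [-0.1, -0.1, 0.5]
opening: 0.0398
finger_force: 0.0
```

```bash
python3 -c "
from h import *
np.set_printoptions(precision=4,suppress=True)
o=get_obs();print(o['joint_positions'],o['ee_rot'],toworld_to_tool(np.array([.5,-.269,.039])-o['position']))"
```

```text
[ -11.8917   18.7491  -11.8205   -0.0229  -59.5569 -141.9933] [-179.9125   -0.0934  116.1033] [-0.001   0.0004  0.1582]
```

Scaled: 0.158 m / 0.8 = 0.1975, 0.04 m / 0.8 = 0.05.

Call:
{"fn": "shift_gripper", "kwargs": {
  "offsets": [0.04, 0, 0, 0.05, 0, 0.04, 0, 0, 0.1, 0, 0.04, 0, 0, 0.1375, 0, 0.04, 0, 0, 0.1688, 0, 0.04, 0, 0, 0.1875, 0, 0.04, 0, 0, 0.1975, 0, 0.04, 0, 0, 0.1975, 0, 0.04, 0, 0, 0.1975, 0]
}}

```text
clock: 10.8
position: [0.5007, -0.2687, 0.0408]
ee_rot: [180.0, 0.0, 116.2]
force: [-0.2, -0.6, -0.4]
opening: 0.04
finger_force: 0.0
```

```bash
python3 -c "
from h import *
t=camera('top');s=camera('side')
cv2.imwrite('pics/t6.png',np.hstack([cv2.resize(t[215:305,350:470],(400,300)),cv2.resize(s[170:260,280:400],(400,300))])[:,:,::-1])"
```

```text
(no output)
```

View pics/t6.png

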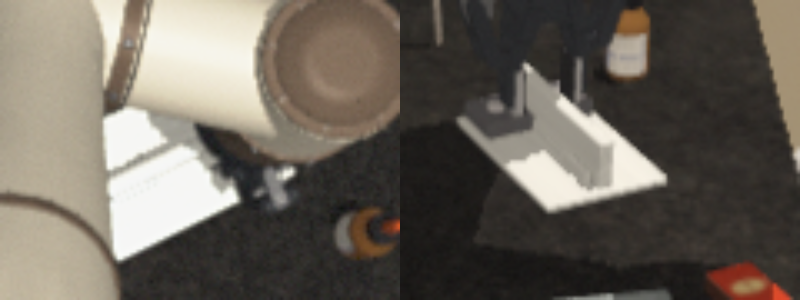

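The fingers straddle the rib near its block end (side crop x about 518 and 578, rib at about 545), with tips just above the block. Closing and making a small test lift.

Call:
{"fn": "shift_gripper", "kwargs": {
  "offsets": [0, 0, 0, 0, 0, 0, 0, 0, 0, 0, 0, 0, 0, 0, 0, 0, 0, 0, 0, 0, 0, 0, 0, 0, 0, 0, 0, 0, 0, 0],
  "squeeze": 90
}}

```text
clock: 11.4
position: [0.5001, -0.2696, 0.0416]
ee_rot: [180.0, 0.0, 116.1]
force: [-1.6, 0.8, 5.3]
opening: 0.0097
finger_force: 90.0
```

```bash
python3 -c "
from h import *
o=get_obs();print(o['force'],o['wrist_torque'])"
```

```text
[-1.58521407  0.79074803  5.28679035] [0.23492767 0.58861349 0.13964619]
```

Call:
{"fn": "shift_gripper", "kwargs": {
  "offsets": [0, 0, 0, -0.0075, 0, 0, 0, 0, -0.0175, 0, 0, 0, 0, -0.03, 0, 0, 0, 0, -0.0375, 0, 0, 0, 0, -0.0375, 0, 0, 0, 0, -0.0375, 0, 0, 0, 0, -0.0375, 0]
}}

```text
clock: 11.98
position: [0.4996, -0.2692, 0.0699]
ee_rot: [-180.0, -0.0, 116.0]
force: [-0.5, 0.5, -4.8]
opening: 0.0095
finger_force: 88.5
```

```bash
python3 -c "
from h import *
o=get_obs();print(o['force'],o['wrist_torque'],o['ee_rot'])
s=camera('side')
cv2.imwrite('pics/s7.png',cv2.resize(s[150:260,270:410],(700,550))[:,:,::-1])"
```

```text
[-0.47685948  0.49503491 -4.8281879 ] [ 0.01266454  0.02074175 -0.02129461] [-1.79979738e+02 -3.98769598e-02  1.16030022e+02]
```

View pics/s7.png

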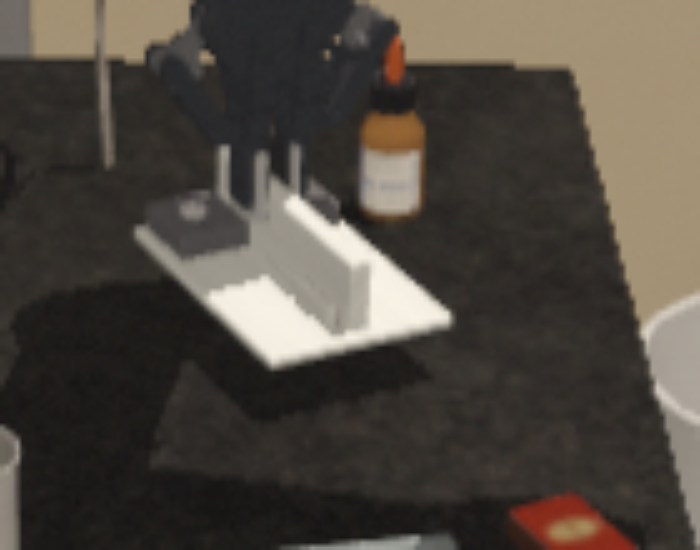

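Held: the plate is clear of the worktop and looks level (corners at crop (275,365), (452,322), (135,232)), and the wrist moment is only about 0.02 N m. Lifting straight up.

Scaled: -0.15 m / 0.8 = -0.1875, -0.145 m / 0.8 = -0.1813.

Call:
{"fn": "shift_gripper", "kwargs": {
  "offsets": [0, 0, 0, -0.0125, 0, 0, 0, 0, -0.0375, 0, 0, 0, 0, -0.0688, 0, 0, 0, 0, -0.1, 0, 0, 0, 0, -0.1313, 0, 0, 0, 0, -0.1625, 0, 0, 0, 0, -0.1813, 0, 0, 0, 0, -0.1875, 0, 0, 0, 0, -0.1875, 0, 0, 0, 0, -0.1875, 0]
}}

```text
clock: 12.87
position: [0.4992, -0.269, 0.2192]
ee_rot: [-179.9, -0.1, 116.0]
force: [0.8, 0.4, -5.8]
opening: 0.0097
finger_force: 88.6
```

```bash
python3 -c "
from h import *
np.set_printoptions(precision=4,suppress=True)
print('corner lens')
c=[np.array(ray('side',p,.034)) for p in((297,196.4),(325,223),(360.4,214.4))]
print(c,np.linalg.norm(c[0]-c[1]),np.linalg.norm(c[1]-c[2]))
o=get_obs();print(o['joint_positions'],toworld_to_tool(np.array([.5256,.1392,.2076])-o['position']))"
```

```text
corner lens
[array([ 0.5663, -0.2823,  0.034 ]), array([ 0.4993, -0.1489,  0.034 ]), array([ 0.4135, -0.1919,  0.034 ])] 0.1492448989503371 0.0959267273111936
[ -11.9739   17.6414  -10.0289   -0.0559  -62.442  -141.98  ] [0.3552 0.2028 0.0121]
```

Scaled: 0.355 m / 0.8 = 0.4438, 0.203 m / 0.8 = 0.2538, -74.4 degrees / 180 = -0.4133.

Call:
{"fn": "shift_gripper", "kwargs": {
  "offsets": [0, 0.0125, 0.0075, 0, -0.0111, 0, 0.0375, 0.0213, 0, -0.0333, 0, 0.0688, 0.0388, 0, -0.0611, 0, 0.1, 0.0575, 0, -0.0889, 0, 0.1313, 0.075, 0, -0.1222, 0, 0.1625, 0.0925, 0, -0.15, 0, 0.1938, 0.1113, 0, -0.1778, 0, 0.225, 0.1288, 0, -0.2056, 0, 0.2563, 0.1463, 0, -0.2389, 0, 0.2875, 0.1638, 0, -0.2667, 0, 0.3188, 0.1825, 0, -0.2944, 0, 0.35, 0.2, 0, -0.3222, 0, 0.3813, 0.2175, 0, -0.35, 0, 0.4063, 0.2325, 0, -0.3778, 0, 0.425, 0.2425, 0, -0.3972, 0, 0.4375, 0.25, 0, -0.4083, 0, 0.4438, 0.2538, 0, -0.4133, 0, 0.4438, 0.2538, 0.0075, -0.4133, 0, 0.4438, 0.2538, 0.015, -0.4133, 0, 0.4438, 0.2538, 0.015, -0.4133]
}}

```text
clock: 14.53
position: [0.525, 0.1373, 0.2059]
ee_rot: [-179.9, -0.3, -169.7]
force: [-0.3, -0.2, -5.3]
opening: 0.0095
finger_force: 88.4
```

```bash
python3 -c "
from h import *
t=camera('top');s=camera('side')
cv2.imwrite('pics/top8.png',t[:,:,::-1]);cv2.imwrite('pics/side8.png',s[:,:,::-1])
cv2.imwrite('pics/s8.png',np.hstack([cv2.resize(t[190:310,160:290],(390,360)),cv2.resize(s[160:380,255:405],(405,594))[:360]])[:,:,::-1])
o=get_obs();print(o['force'],o['wrist_torque'])
print(toworld_to_tool(np.array([.5256,.1392,.2076])-o['position']))"
```

```text
[ 0.1549809  -0.21977708 -5.30118714] [-0.01184688 -0.03367608  0.02605967]
[ 0.00016488  0.00174555 -0.0001333 ]
```

View pics/s8.png

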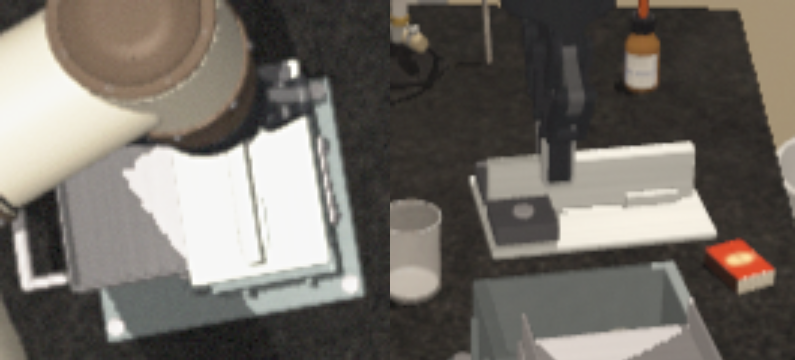

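The cover is level over the hopper, clear of the feeder. Plate corners in the crop: side (494,256), (716,235), (470,175); top, plain end, (188,283), (328,262). Now measuring its offset.

```bash
python3 -c "
from h import *
np.set_printoptions(precision=4,suppress=True)
S=lambda x,y:(255+(x-390)/2.7-.3,160+y/2.7-.3)
T=lambda x,y:(160+x/3-.3,190+y/3-.3)
s=[ray('side',S(*p),.167) for p in((470,178),(494,256),(716,235))]
t=[ray('top',T(*p),.170) for p in((188,283),(328,262))]
print('side',s,'top',t)
F=np.array([np.cos(np.radians(10.4)),np.sin(np.radians(10.4)),0]);
n=lambda v:(np.degrees(np.arctan2(v[1],v[0])),np.linalg.norm(v))
print(n(s[1]-s[2]),n(s[0]-s[1]),n(t[0]-t[1]))
# long +y edge mid in side view -> centre ; plain edge mid in top view -> centre
Y=np.array([-F[1],F[0],0])
print('centre side',(s[1]+s[2])/2-.05*Y,'centre top',(t[0]+t[1])/2+.075*F)
"
```

```text
side [array([0.5848, 0.0955, 0.167 ]), array([0.5662, 0.1954, 0.167 ]), array([0.4206, 0.1678, 0.167 ])] top [array([0.4202, 0.1715, 0.17  ]), array([0.436 , 0.0715, 0.17  ])]
(np.float64(10.722103128803925), np.float64(0.14819877513671872)) (np.float64(-79.48149678399862), np.float64(0.10162822752031081)) (np.float64(98.97148791478124), np.float64(0.10124664172239893))
centre side [0.5025 0.1324 0.167 ] centre top [0.5018 0.135  0.17  ]
```

Scaled: 0.001 m / 0.8 = 0.0013.

Call:
{"fn": "shift_gripper", "kwargs": {
  "offsets": [0, 0.0013, 0.0013, 0, 0, 0, 0.0013, 0.0013, 0, 0, 0, 0.0013, 0.0013, 0, 0, 0, 0.0013, 0.0013, 0, 0, 0, 0.0013, 0.0013, 0, 0, 0, 0.0013, 0.0013, 0, 0, 0, 0.0013, 0.0013, 0, 0, 0, 0.0013, 0.0013, 0, 0, 0, 0.0013, 0.0013, 0, 0, 0, 0.0013, 0.0013, 0, 0]
}}

```text
clock: 15.47
position: [0.5253, 0.1395, 0.2082]
ee_rot: [180.0, -0.0, -169.6]
force: [-0.6, -0.0, -5.2]
opening: 0.0098
finger_force: 88.4
```

```bash
python3 -c "
from plant import *
o=get_obs();print(o['position'],o['dq'],o['wrist_torque']);print(finish_job())"
```

```text
[0.52533286 0.13952152 0.20819282] [ 0.0137061   0.04487839  0.00869238  0.0491659   0.1151452  -0.07791205] [0.01557331 0.02234342 0.02216911]
the job is handed in; nothing more can be done
None
```

The job is handed in: all four cylinders are in the hopper and the tray is back flat. At hand-in the arm was holding the cover level and still about 8 cm above the rim, centred to within about 3 mm and lined up lengthwise, 15.5 s into the 54 s allowed.

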